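# Load two wax-extruder barrels

### The arm

A 6-joint arm with a two-finger parallel gripper is mounted at the origin on the work surface. World frame = base frame: x ahead of the robot, y to its left, z up, the work surface at z = 0. Lengths are in mm, angles in rad, forces in N, time in s.
With the tool pointing down it reaches from about 150 to 775 mm from the base axis. Payload 6.1 kg.
Tool frame: the origin (TCP) lies midway between the tips of the shut fingers; the grasp point (between the pads) lies 19 mm behind it; z points along the fingers, y is the line along which they close (so a half turn about z gives the same grasp; the last joint's range is limited). The gripper opens to 85 mm and grips with 20 to 120 N. Pads are 22 mm wide; open, the fingers measure 114 mm over their backs; the gripper's body (76 mm by 85 mm) begins 54 mm behind the grasp point. The pads swing forward as they close: fully open they stand 13 mm farther back than shut.
Start: joints at [0, 0.126, -0.04, 1.405, 0, 1.571], TCP at [524.984, -0, 231.295] pointing down, gripper open.
Joint ranges: [-2.72, 2.72], [-0.95, 1.95], [-1.27, 1.35], [-1.78, 2.02], [-1.46, 1.47], [-3.14, 3.14]. Speed limits (rad/s): [2.39, 2.39, 3.01, 3.14, 3.14, 3.14].

### API

Orientations are given as a rotation vector (axis times angle).
In Python, from cell import arm gives the robot as it stands. The module is installed in compiled form; this text tells all that it offers.
- The arm moves only by the tool move_arm, never from a script. Its argument "steps" is a list of rows, each a list of 7 numbers: the shift along the tool's x, y, z in mm, then the turn, a rotation vector about the tool's x, y, z in rad, then the closure, from -1 (fully open) to 1 (shut). In form: [[x, y, z, wx, wy, wz, claw], ...]. A call has 1 to 10 rows; each row is the pose to reach, as a shift and turn from the pose commanded when the call began, along the tool's axes at that moment; what a row does not reach only later rows make up. A row lasts 1/10 s, in which the tool goes at most 50 mm and 8.59 degrees, less where a joint would pass 70% of its speed; a pose out of reach is approached as far as the arm can. A call with a gripper value outside its range is refused whole. The fingers move at their own pace and stop on an object; the grip force is fixed at half the most. Time passes only in rows, so rows that repeat a pose let the fingers close. It gives the time, the measured TCP pose, the force, the opening and the grip force at its end, in the units of the state.
- arm.observe(): the state, without advancing time (a new reading comes with each control period).
- arm.read_camera(name): name is "scene" or "side" or "wrist"; returns the picture (384x512x3 uint8, red, green, blue); there is no depth.
- arm.camera_info(name): a dict with "K" (3x3 intrinsics, pixels), "pose" (4x4, takes a point from camera to world coordinates). Camera axes: x right, y down, z forward; pixel columns grow to the right and rows downward; lengths in mm; the calibration is good to about 2 mm. A picture is of the moment at which its call begins: read the wrist's pose just before it. camera_info takes no time and is no camera call; for the wrist camera it gives the pose at the moment of the call.
- arm.close_job(): hands the job in; it is judged then, once.
The state is a dict: "clock": time; "joints": joint angles; "qvel": joint speeds; "joint_efforts": joint torques, N m; "ee_pos": TCP position; "orientation": TCP orientation; "contact_force": force on the tool from outside, world axes, zero at the start; "moment": the same for the moment, N m; "opening": opening from 0.0 (shut) to 1.0 (fully open); "grasp_force": force on a finger pad.
Only numpy, scipy, OpenCV 4.12 (cv2) and the standard library are available. Lean on these libraries where they do the work, as an engineer would, in place of code of your own. Each camera call takes 0.05 s, during which the arm holds its last target. There are 200 camera calls.

### The job

Load the two upright extruder barrels with wax: into the narrow barrel drop the long slim billet first and the short slim billet on top of it, and into the wide barrel the fat billet. Then close each barrel with the plunger of its own width, disc down and handle up, resting on the wax. Leave the jug, the brush and the plaster cast where they are.

Things in the scene. Friction and masses are not known exactly. Their poses are not given: they have to be found in the camera images.
- narrow_barrel_mouth (a point): Mouth of the tall narrow barrel. It stands upright, bolted to the board on a 94 mm round steel flange. Clear tube wall 4 mm thick, topped by an opaque aluminium collar, 15 mm high, whose inside flares from the bore at the bottom to a mouth 20 mm wider at the top. Bore 44 mm, collar 72 mm across outside at the rim, rim 146 mm above the table, bore 130 mm deep from the rim to its flat floor. The point is the centre of the mouth, level with the rim; z points up along the bore. 
- wide_barrel_mouth (a point): Mouth of the short wide barrel. It stands upright, bolted to the board on a 94 mm round steel flange. Clear tube wall 4 mm thick, topped by an opaque aluminium collar, 15 mm high, whose inside flares from the bore at the bottom to a mouth 20 mm wider at the top. Bore 62 mm, collar 90 mm across outside at the rim, rim 96 mm above the table, bore 80 mm deep from the rim to its flat floor. The point is the centre of the mouth, level with the rim; z points up along the bore. 
- long_billet_center (a point): Long slim billet of hard brown wax, a cylinder 36 mm in diameter and 60 mm tall. It stands on end on the white board at the start; the point is its centre, half-way up; z along its axis. Which standing place it has varies.
- short_billet_center (a point): Short slim billet of hard brown wax, a cylinder 36 mm in diameter and 45 mm tall. It stands on end on the white board at the start; the point is its centre, half-way up; z along its axis. Which standing place it has varies.
- fat_billet_center (a point): Fat billet of hard brown wax, a cylinder 54 mm in diameter and 55 mm tall. It stands on end on the white board at the start; the point is its centre, half-way up; z along its axis. Which standing place it has varies.
- small_plunger_center (a point): Small plunger, disc 36 mm in diameter, for the narrow barrel. Brass disc 15 mm thick, and on its centre an upright black cylindrical handle 24 mm in diameter and 60 mm tall (75 mm tall in all). It stands on its disc at the start. The point is on its axis, half-way up the whole (37.5 mm over its underside); z up along the handle.
- large_plunger_center (a point): Large plunger, disc 54 mm in diameter, for the wide barrel. Brass disc 15 mm thick, and on its centre an upright black cylindrical handle 24 mm in diameter and 60 mm tall (75 mm tall in all). It stands on its disc at the start. The point is on its axis, half-way up the whole (37.5 mm over its underside); z up along the handle.
- jug_center (a point): Bystander: open blue measuring jug, 88 mm across the rim, 130 mm tall, with a side handle reaching 77 mm from the axis on its +y side. The point is on its axis, half-way up (65 mm). All things stand on a fixed white board 6 mm thick on the steel table.
- brush: Bystander: wooden-handled brush lying flat on the far part of the board, its length along its x axis; origin below its middle.
- flipper_cast: Bystander: white plaster cast of a small flipper, a ribbed slab 70 x 110 mm and about 21 mm high, lying on the far part of the board; origin at the centre of its underside.
Things that resemble listed ones, but are neither listed nor needed, are in the scene too. What is shaped like the part that bears fat_billet_center but purple is not meant. What is shaped like the part that bears short_billet_center but turquoise is not meant.

How it is judged:
By the outcome, as a careful person would: the job done as asked, in the order asked, and still so for the second after the job is handed in, with the robot touching nothing.
It also fails if it takes over 144 s, if anything falls off the work surface, if the arm or the gripper's body presses on something with over 40 N, if the wrist force passes 120 N, or if a joint passes its speed limit or range.

## Working session

There is one attempt and no reset: what is moved stays moved. The work goes in short steps, Python scripts to look and compute and a tool call to move; the robot and the scene stay as the last step left them, time stands still between calls to the robot, and variables do not carry over. Pictures are saved under pics/ and viewed, at most 14 in all, crops included, and the job is handed in when it is done.

Besides the shell and the picture viewer there is one more tool, called after "Call:" as name(argument=value, ...), one argument or row to a line, values as JSON. move_arm: Moves the arm, as the interface text tells. Its arguments: {"type":"object","properties":{"steps":{"type":"array","items":{"type":"array","items":{"type":"number"}}}},"required":["steps"]}

```bash
mkdir -p pics
python3 - <<'E'
from cell import arm
import cv2
for n in ["scene","side"]:
    im=arm.read_camera(n); cv2.imwrite(f"pics/{n}0.png",im[:,:,::-1])
    i=arm.camera_info(n); print(n,i["K"].round(1).tolist(),i["pose"].round(3).tolist())
o=arm.observe(); print(o)
E
```

```text
scene [[425.8, 0.0, 255.2], [0.0, 425.8, 196.5], [0.0, 0.0, 1.0]] [[-0.755, 0.441, -0.486, 997.122], [0.656, 0.485, -0.578, 608.99], [-0.02, -0.755, -0.656, 814.773], [0.0, 0.0, 0.0, 1.0]]
side [[455.7, 0.0, 259.1], [0.0, 455.7, 184.0], [0.0, 0.0, 1.0]] [[0.993, -0.059, 0.102, 373.223], [-0.117, -0.623, 0.773, -890.8], [0.018, -0.78, -0.626, 843.438], [0.0, 0.0, 0.0, 1.0]]
{'clock': 0.1, 'joints': array([-4.20180337e-06,  1.26350894e-01, -4.04607886e-02,  1.40541454e+00,
        2.67723371e-06,  1.57083430e+00]), 'qvel': array([ 0.00129436, -0.00170639,  0.0032106 , -0.00207814,  0.00040809,
        0.00066607]), 'joint_efforts': array([-1.61755201e-03, -4.36907172e+01,  3.53606522e+01,  1.36335523e-02,
       -5.14612566e-05,  1.73892335e-06]), 'ee_pos': array([ 5.24647587e+02, -1.41334344e-03,  2.30611132e+02]), 'orientation': array([-2.22077174e+00, -2.22067808e+00,  1.58476035e-03]), 'contact_force': array([ 2.05314292, -0.18018622,  0.65669675]), 'moment': array([ 0.06391237, -0.03300298,  0.03874954]), 'grasp_force': 0.0, 'opening': 1.003219866512369}
```

View pics/scene0.png

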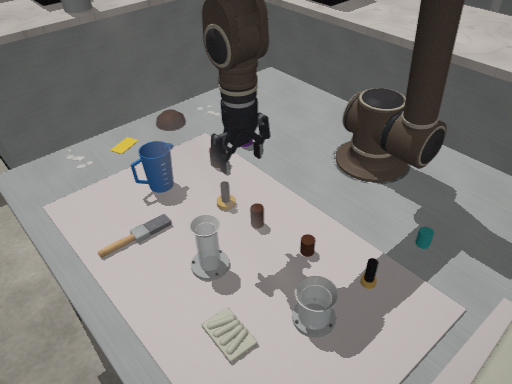

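View pics/side0.png

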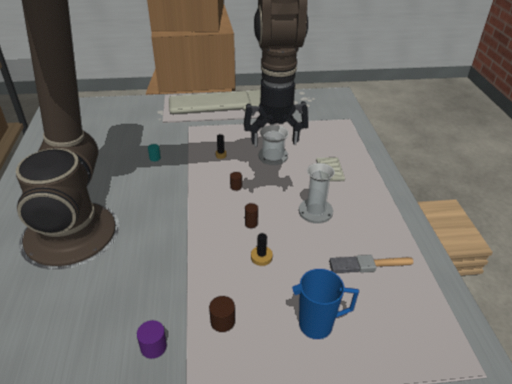

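Side view: brown billets are at (222,313) fat, (251,215) slim and (236,181) slim. The plungers are at (262,250) large and (220,147) small. The narrow barrel is at (318,190), the wide one at (274,145). Look-alikes are the purple cylinder (152,339), the turquoise one (154,152), and a brown dome on the steel at (170,118) in the scene view. I choose the brown ones on the board, and will confirm long or short by pixel height and a crop.

```bash
cat > h.py <<'E'
import numpy as np, cv2
from cell import arm
from scipy.spatial.transform import Rotation as R
def shot(n,save=None):
    i=arm.camera_info(n); im=arm.read_camera(n)
    if save: cv2.imwrite(f"pics/{save}.png",im[:,:,::-1])
    return im,np.array(i["K"]),np.array(i["pose"])
def ray(K,P,u,v,z):
    d=P[:3,:3]@np.linalg.solve(K,[u,v,1.]); t=(z-P[2,3])/d[2]
    return P[:3,3]+t*d
def px(K,P,p):
    q=K@(P[:3,:3].T@(np.array(p)-P[:3,3])); return q[:2]/q[2]
def blobs(mask,amin=40):
    n,l,s,c=cv2.connectedComponentsWithStats(mask.astype(np.uint8))
    return [(c[i].round(1),s[i]) for i in range(1,n) if s[i][4]>=amin]
E
python3 - <<'E'
from h import *
im,K,P=shot("side")
hsv=cv2.cvtColor(im,cv2.COLOR_RGB2HSV)
for p in [(222,313),(222,300),(251,215),(251,208),(236,181),(236,176),(262,240),(262,257),(220,145),(220,155),(318,165),(318,175)]: print(p,im[p[1],p[0]],hsv[p[1],p[0]])
dark=(im.max(2)<75)&(np.indices(im.shape[:2])[0]>130)
for c,s in blobs(dark): print("dark",c,s,ray(K,P,*c,33).round(0))
br=cv2.inRange(hsv,(12,130,60),(28,255,255))
for c,s in blobs(br,25): print("brass",c,s,ray(K,P,*c,14).round(0))
big=cv2.resize(im[130:340,140:360],None,fx=2.6,fy=2.6,interpolation=cv2.INTER_CUBIC); cv2.imwrite("pics/c1.png",big[:,:,::-1])
im,K,P=shot("wrist","w0"); print(K.round(1),P.round(3))
E
```

```text
(222, 313) [63 40 29] [ 10 138  63]
(222, 300) [63 39 28] [  9 142  63]
(251, 215) [52 32 22] [ 10 147  52]
(251, 208) [64 39 28] [  9 143  64]
(236, 181) [53 34 24] [ 10 140  53]
(236, 176) [62 38 27] [  9 144  62]
(262, 240) [26 26 26] [ 0  0 26]
(262, 257) [126 101  51] [ 20 152 126]
(220, 145) [19 18 21] [130  36  21]
(220, 155) [96 77 40] [ 20 149  96]
(318, 165) [172 173 171] [ 45   3 173]
(318, 175) [147 149 149] [ 90   3 149]
dark [ 10.3 151.6] [  0 131  25  47 299] [-235.  341.   33.]
dark [ 73.5 201.8] [  18  131   98  136 4910] [ 1. 82. 33.]
dark [253.  136.7] [251 131   6  14  50] [515. 358.  33.]
dark [220.3 144.3] [217 135   8  19 141] [406. 323.  33.]
dark [ 44.  145.6] [ 39 140  12  10  51] [-142.  365.   33.]
dark [139.6 157.3] [115 145  47  30 588] [159. 274.  33.]
dark [ 46.3 164.4] [  19  147   56   33 1282] [-111.  263.   33.]
dark [235.8 180.8] [230 172  13  18 187] [441. 132.  33.]
dark [ 46.1 214.4] [  21  197   51   36 1449] [-59.  38.  33.]
dark [250.9 215.4] [245 204  13  24 284] [469. -17.  33.]
dark [261.5 244.5] [257 233  10  24 193] [ 484. -124.   33.]
dark [299.9 307.4] [299 294   4  32  74] [ 543. -314.   33.]
dark [222.  313.6] [210 296  25  36 755] [ 378. -313.   33.]
dark [163.8 340.8] [161 330   6  22  85] [ 260. -364.   33.]
brass [220.5 154.6] [216 151  10   7  47] [405. 293.  14.]
brass [261.2 256.9] [251 248  21  17 230] [ 481. -147.   14.]
[[283.5   0.  258.2]
 [  0.  283.5 192.5]
 [  0.    0.    1. ]] [[ 1.00000e+00  1.00000e-03 -2.00000e-03  5.25311e+02]
 [ 0.00000e+00 -9.61000e-01 -2.78000e-01  7.11940e+01]
 [-2.00000e-03  2.78000e-01 -9.61000e-01  3.73071e+02]
 [ 0.00000e+00  0.00000e+00  0.00000e+00  1.00000e+00]]
```

View pics/c1.png

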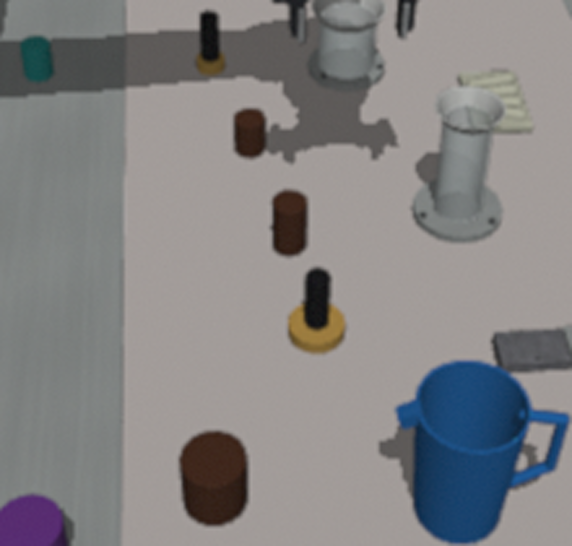

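View pics/w0.png

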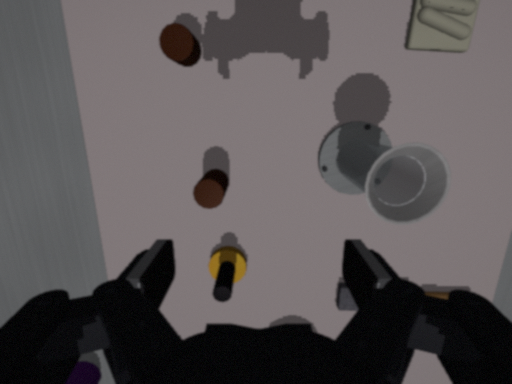

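Crop confirms the set: fat (214,477), long (290,222), short (250,133; shorter), small plunger (209,40), large plunger (317,310). The wrist view shows the long billet (210,188), short (180,43), large plunger (227,265) and the narrow mouth (406,182).

Run:
```python
from h import *
o=arm.observe(); print(o["ee_pos"].round(1),o["orientation"].round(3))
im,K,P=shot("wrist")
hsv=cv2.cvtColor(im,cv2.COLOR_RGB2HSV)
m=cv2.inRange(hsv,(0,110,20),(14,255,120))
for c,s in blobs(m,100): print("brown",c,s,ray(K,P,*c,33).round(1))
m=cv2.inRange(hsv,(15,130,60),(28,255,255))
for c,s in blobs(m,100): print("brass",c,s,ray(K,P,*c,15).round(1))
g=cv2.medianBlur(cv2.cvtColor(im,cv2.COLOR_RGB2GRAY),3)
for roi,r,z in [((320,120),(34,48),146)]:
    sub=g[120:250,320:470]
    h=cv2.HoughCircles(sub,cv2.HOUGH_GRADIENT,1,5,param1=80,param2=15,minRadius=30,maxRadius=48)
    for c in h[0][:6]: print(c+[320,120,0],ray(K,P,c[0]+320,c[1]+120,z).round(1))
i=arm.camera_info("side");K,P=np.array(i["K"]),np.array(i["pose"])
print(ray(K,P,320.8,170,146).round(),ray(K,P,274,132,96).round())
i=arm.camera_info("scene");K,P=np.array(i["K"]),np.array(i["pose"])
print(ray(K,P,205,228,146).round(),ray(K,P,316,293,96).round(),ray(K,P,314,318,16).round(),ray(K,P,210,264,16).round())
for p in [(307,247),(257,215)]: print(ray(K,P,*p,33).round())
```

```text
[524.7   0.  230.8] [-2.221e+00 -2.221e+00  1.000e-03]
brown [177.3  43. ] [ 161   24   33   41 1007] [437.  141.4  33. ]
brown [208.6 192.1] [194 177  31  30 670] [462.8 -26.8  33. ]
brass [227.6 263.1] [209 250  37  33 661] [ 481.4 -136.7   15. ]
[402.5 184.5  37. ] [644.3  12.4 146. ]
[402.5        177.5         43.59999847] [643.4  18.3 146. ]
[412.5 189.5  43.5] [653.2   8.1 146. ]
[352.5 158.5  36. ] [601.  34. 146.]
[414.5        177.5         31.89999962] [653.3  18.4 146. ]
[410.5        181.5         36.09999847] [650.5  15.  146. ]
[651.  13. 146.] [571. 281.  96.]
[654.  24. 146.] [570. 284.  96.] [573. 290.  16.] [651.  19.  16.]
[448. 148.  33.]
[464. -21.  33.]
```

Call:
move_arm(
  steps=[
    [16,126,0,0,0,0,-1],
    [16,126,0,0,0,0,-1],
    [16,126,0,0,0,0,-1],
    [16,126,0,0,0,0,-1],
    [16,126,0,0,0,0,-1],
    [16,126,0,0,0,0,-1],
  ],
)

```text
clock: 0.85
ee_pos: [650.2, 15.9, 231.5]
orientation: [-2.221, -2.221, 0.001]
contact_force: [-0.0, -0.2, -0.0]
opening: 0.999
grasp_force: 0.0
```

```bash
cat >> h.py <<'E'
def mouth(tag,z,ro,ri):
    im,K,P=shot("wrist",tag); o=arm.observe(); print(o["clock"],o["ee_pos"].round(1))
    g=cv2.medianBlur(cv2.cvtColor(im,cv2.COLOR_RGB2GRAY),3)
    f=283.5/((P[2,3]-z)/.961)
    for r in (ro,ri):
        h=cv2.HoughCircles(g,cv2.HOUGH_GRADIENT,1,4,param1=60,param2=12,minRadius=int(r*f-3),maxRadius=int(r*f+3))
        for c in ([] if h is None else h[0][:5]):
            if np.hypot(c[0]-258,c[1]-192)<70: print(r,c,ray(K,P,c[0],c[1],z).round(1))
E
python3 -c "
from h import *
mouth('nb',146,36,32)"
```

```text
0.9 [650.1  15.8 231.8]
36 [258.5 198.5  40.7] [650.7  15.9 146. ]
36 [258.5 176.5  42.1] [650.7  34.9 146. ]
36 [252.5 205.5  42.1] [645.6   9.7 146. ]
36 [254.5 195.5  42. ] [647.3  18.5 146. ]
32 [257.5 201.5  36. ] [649.8  13.2 146. ]
32 [256.5 170.5  37.1] [649.   39.9 146. ]
32 [254.5 197.5  40.4] [647.3  16.8 146. ]
```

View pics/nb.png

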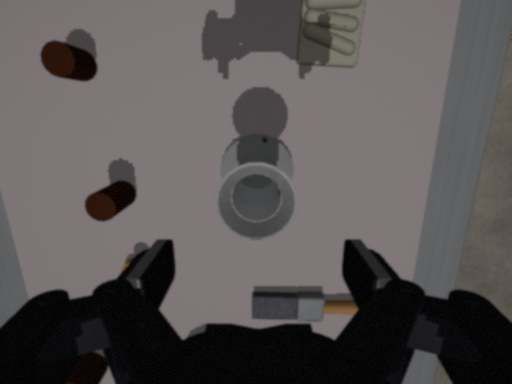

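Narrow mouth ellipse spans columns 218–295 and rows 162–239, so its centre is (256.5,200.5), which gives about (649.5,14.5). Next: long billet.

Call:
move_arm(
  steps=[
    [-10,-50,0,0,0,0,-1],
    [-20,-100,0,0,0,0,-1],
    [-30,-150,15,0,0,0,-1],
    [-37,-187,50,0,0,0,-1],
    [-37,-187,50,0,0,0,-1],
    [-37,-187,50,0,0,0,-1],
  ],
)

```text
clock: 1.5
ee_pos: [461.3, -21.2, 181.0]
orientation: [-2.222, -2.22, 0.001]
contact_force: [-0.4, -0.4, 0.8]
opening: 1.005
grasp_force: 0.0
```

```bash
cat >> h.py <<'E'
def look(tag,lo,hi,z,amin=150):
    im,K,P=shot("wrist",tag); o=arm.observe(); e=o["ee_pos"]; print(o["clock"],e.round(1))
    hsv=cv2.cvtColor(im,cv2.COLOR_RGB2HSV); m=cv2.inRange(hsv,lo,hi)
    for c,s in blobs(m,amin):
        p=ray(K,P,*c,z); d=R.from_rotvec(o["orientation"]).inv().apply(p-e)
        print(c,s,p.round(1),"tool d",d.round(1))
BROWN=((0,110,20),(14,255,130)); BRASS=((15,130,60),(28,255,255))
E
python3 -c "
from h import *
look('lb',*BROWN,36)"
```

```text
1.55 [463.8 -21.1 182.5]
[232.7   9.6] [213   0  40  23 749] [438.9 136.2  36. ] tool d [157.3 -25.4 146.4]
[264.8 185.3] [248 168  35  36 980] [468.4 -25.3  36. ] tool d [ -4.2   4.2 146.5]
```

```bash
python3 -c "
from h import *
im=cv2.imread('pics/lb.png')[:,:,::-1]
for v in range(156,225,3): print(v,im[v,265])
for u in range(236,296,3): print(u,im[186,u])
i=arm.camera_info('wrist');K,P=i['K'],i['pose']
print(ray(K,P,264.8,185.3,66))"
```

```text
156 [74 70 70]
159 [38 35 33]
162 [16  7  4]
165 [14  7  1]
168 [21  9  4]
171 [52 28 18]
174 [55 32 23]
177 [57 33 23]
180 [57 35 24]
183 [56 33 21]
186 [58 33 22]
189 [58 34 23]
192 [59 35 24]
195 [60 37 25]
198 [63 38 29]
201 [63 39 28]
204 [81 67 64]
207 [127 119 120]
210 [128 120 121]
213 [127 119 121]
216 [129 120 122]
219 [128 120 121]
222 [129 120 121]
236 [129 121 122]
239 [128 119 121]
242 [127 118 119]
245 [118 110 110]
248 [56 35 27]
251 [57 32 22]
254 [58 34 24]
257 [58 37 25]
260 [57 34 22]
263 [57 34 24]
266 [58 34 23]
269 [58 35 25]
272 [55 32 21]
275 [58 35 26]
278 [58 36 24]
281 [54 30 21]
284 [101  92  92]
287 [126 117 118]
290 [126 118 119]
293 [127 120 121]
[470.65362331 -17.76477868  66.        ]
```

The brown mask picks up only the top face (the side is too dark), so its ray belongs at z=66: long billet at about (468.5,-17.5).

Call:
move_arm(
  steps=[
    [3,5,50,0,0,0,-1],
    [3,5,100,0,0,0,-1],
    [3,5,140,0,0,0,-1],
    [3,5,149,0,0,0,-1],
    [3,5,149,0,0,0,-1],
    [3,5,149,0,0,0,1],
    [3,5,149,0,0,0,1],
    [3,5,149,0,0,0,1],
    [3,5,149,0,0,0,1],
    [3,5,149,0,0,0,1],
  ],
)

```text
clock: 2.55
ee_pos: [470.3, -18.1, 34.1]
orientation: [2.22, 2.22, 0.003]
contact_force: [-1.0, -0.6, 7.7]
opening: 0.406
grasp_force: 59.3
```

Call:
move_arm(
  steps=[
    [0,0,-50,0,0,0,1],
    [0,0,-100,0,0,0,1],
    [0,0,-150,0,0,0,1],
    [0,20,-185,0,0,0,1],
    [12,65,-185,0,0,0,1],
    [20,110,-185,0,0,0,1],
    [28,150,-185,0,0,0,1],
    [32,180,-185,0,0,0,1],
    [32,180,-185,0,0,0,1],
    [32,180,-185,0,0,0,1],
  ],
)

```text
clock: 3.55
ee_pos: [648.9, 14.1, 216.8]
orientation: [-2.221, -2.221, 0.002]
contact_force: [-0.3, 0.7, -0.9]
opening: 0.405
grasp_force: 60.2
```

Run:
```python
from h import *
o=arm.observe(); print(o["ee_pos"].round(1))
for n,(x0,y0) in {"side":(250,70),"scene":(130,140)}.items():
    im,K,P=shot(n); c=cv2.resize(im[y0:y0+150,x0:x0+150],None,fx=2.6,fy=2.6,interpolation=cv2.INTER_CUBIC)
    out=c if n=="side" else np.hstack([out,c])
cv2.imwrite("pics/ins1.png",out[:,:,::-1])
```

```text
[648.9  14.1 216.8]
```

View pics/ins1.png

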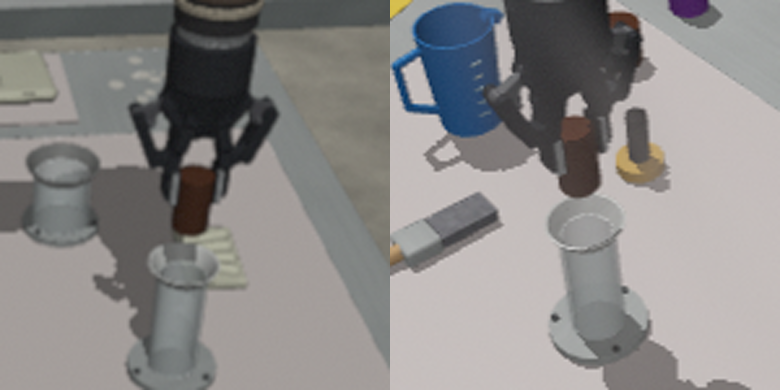

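Billet sits above the narrow mouth, on its axis in both views (side crop (192,200) over (182,265); scene crop (579,155) over (586,222)). Lowering and releasing.

Call:
move_arm(
  steps=[
    [0,0,40,0,0,0,1],
    [0,0,60,0,0,0,1],
    [0,0,71,0,0,0,1],
    [0,0,71,0,0,0,1],
    [0,0,71,0,0,0,1],
  ],
)

```text
clock: 4.15
ee_pos: [649.0, 13.9, 147.9]
orientation: [2.221, 2.22, 0.002]
contact_force: [0.0, -0.2, 0.2]
opening: 0.408
grasp_force: 60.2
```

Call:
move_arm(
  steps=[
    [0,0,0,0,0,0,-1],
    [0,0,0,0,0,0,-1],
    [0,0,0,0,0,0,-1],
    [0,0,-30,0,0,0,-1],
    [0,0,-70,0,0,0,-1],
    [20,-40,-70,0,0,0,-1],
    [45,-80,-70,0,0,0,-1],
    [75,-120,-70,0,0,0,-1],
    [100,-160,-60,0,0,0,-1],
    [126,-207,-35,0,0,0,-1],
  ],
)

```text
clock: 5.15
ee_pos: [448.9, 137.2, 186.7]
orientation: [2.22, 2.22, 0.006]
contact_force: [0.0, 1.2, -0.1]
opening: 0.996
grasp_force: 0.0
```

Call:
move_arm(
  steps=[
    [0,0,0,0,0,0,-1],
    [0,0,0,0,0,0,-1],
  ],
)

```text
clock: 5.35
ee_pos: [448.4, 136.4, 185.4]
orientation: [2.219, 2.223, 0.0]
contact_force: [0.9, -0.5, -0.0]
opening: 0.999
grasp_force: 0.0
```

Run:
```python
from h import *
look('sb',*BROWN,51)
for n,(x0,y0) in {"side":(250,140),"scene":(150,195)}.items():
    im,K,P=shot(n); c=cv2.resize(im[y0:y0+90,x0:x0+100],None,fx=3.5,fy=3.5,interpolation=cv2.INTER_CUBIC)
    out=c if n=="side" else np.hstack([out,c])
cv2.imwrite("pics/in1.png",out[:,:,::-1])
```

```text
5.4 [449.9 136.3 186.1]
[249.6 179.6] [234 163  32  34 853] [440.1 140.9  51. ] tool d [  4.6 -10.1 135.1]
```

View pics/in1.png

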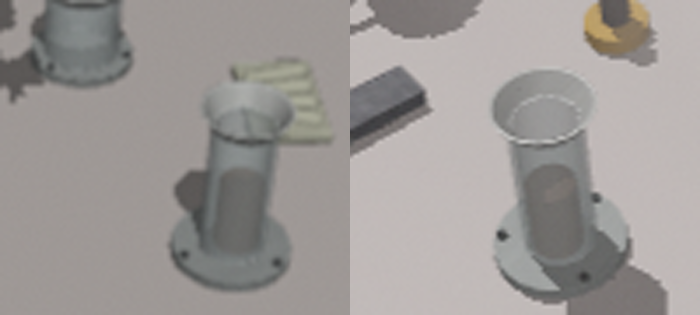

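Long billet is standing inside the narrow tube (side crop (240,210), scene crop (555,210)). Now the short billet.

Call:
move_arm(
  steps=[
    [4,-9,40,0,0,0,-1],
    [4,-9,90,0,0,0,-1],
    [4,-9,140,0,0,0,-1],
    [4,-9,160,0,0,0,-1],
    [4,-9,167,0,0,0,-1],
    [4,-9,167,0,0,0,1],
    [4,-9,167,0,0,0,1],
    [4,-9,167,0,0,0,1],
    [4,-9,167,0,0,0,1],
    [4,-9,167,0,0,0,1],
  ],
)

```text
clock: 6.5
ee_pos: [441.9, 140.4, 20.1]
orientation: [2.22, 2.22, 0.005]
contact_force: [-0.7, -0.3, 5.1]
opening: 0.407
grasp_force: 59.5
```

Call:
move_arm(
  steps=[
    [0,0,-50,0,0,0,1],
    [0,0,-100,0,0,0,1],
    [0,0,-150,0,0,0,1],
    [0,0,-195,0,0,0,1],
    [0,0,-195,0,0,0,1],
    [0,0,-195,0,0,0,1],
    [0,0,-195,0,0,0,1],
  ],
)

```text
clock: 7.2
ee_pos: [439.9, 139.8, 212.5]
orientation: [-2.221, -2.221, 0.001]
contact_force: [-0.0, 0.1, -0.3]
opening: 0.405
grasp_force: 59.9
```

Call:
move_arm(
  steps=[
    [-25,40,0,0,0,0,1],
    [-50,80,0,0,0,0,1],
    [-75,120,0,0,0,0,1],
    [-100,160,0,0,0,0,1],
    [-120,200,0,0,0,0,1],
    [-126,209,0,0,0,0,1],
    [-126,209,0,0,0,0,1],
    [-126,209,0,0,0,0,1],
    [-126,209,0,0,0,0,1],
  ],
)

```text
clock: 8.1
ee_pos: [648.0, 14.8, 213.4]
orientation: [-2.22, -2.222, 0.001]
contact_force: [-0.6, -0.5, 0.4]
opening: 0.403
grasp_force: 60.1
```

```bash
python3 -c "
from h import *
print(arm.observe()['ee_pos']); arm.read_camera('side'); print(arm.observe()['ee_pos'])"
```

```text
[648.01278626  14.84207846 213.35882343]
[648.15298275  14.87806624 213.75544689]
```

Call:
move_arm(
  steps=[
    [0,1,35,0,0,0,1],
    [0,1,60,0,0,0,1],
    [0,1,69,0,0,0,1],
    [0,1,69,0,0,0,1],
    [0,1,69,0,0,0,1],
  ],
)

```text
clock: 8.65
ee_pos: [650.5, 14.3, 145.8]
orientation: [2.22, 2.221, 0.002]
contact_force: [0.3, 0.1, -0.3]
opening: 0.406
grasp_force: 60.1
```

Call:
move_arm(
  steps=[
    [0,0,0,0,0,0,-1],
    [0,0,0,0,0,0,-1],
    [0,0,0,0,0,0,-1],
    [0,0,-30,0,0,0,-1],
    [0,0,-70,0,0,0,-1],
    [30,-30,-70,0,0,0,-1],
    [60,-60,-70,0,0,0,-1],
    [95,-90,-70,0,0,0,-1],
    [130,-120,-70,0,0,0,-1],
    [160,-145,-70,0,0,0,-1],
  ],
)

```text
clock: 9.65
ee_pos: [503.9, 175.2, 214.8]
orientation: [2.221, 2.221, 0.002]
contact_force: [0.7, 0.1, -0.2]
opening: 1.0
grasp_force: 0.0
```

Call:
move_arm(
  steps=[
    [30,-30,0,0,0,0,-1],
    [60,-60,0,0,0,0,-1],
    [95,-80,0,0,0,0,-1],
    [126,-99,0,0,0,0,-1],
    [126,-99,0,0,0,0,-1],
    [126,-99,0,0,0,0,-1],
  ],
)

```text
clock: 10.25
ee_pos: [406.0, 300.5, 214.5]
orientation: [2.219, 2.223, 0.001]
contact_force: [0.1, 0.4, 0.0]
opening: 1.003
grasp_force: 0.0
```

Run:
```python
from h import *
look('sp',*BRASS,21,60)
w=cv2.imread('pics/sp.png')[:,:,::-1][60:330,100:420]
for n,(x0,y0) in {"side":(270,140),"scene":(160,195)}.items():
    im,K,P=shot(n); c=cv2.resize(im[y0:y0+90,x0:x0+80],None,fx=3,fy=3,interpolation=cv2.INTER_CUBIC)
    w=np.hstack([w,c])
cv2.imwrite("pics/in2.png",w[:,:,::-1]); print(w.shape)
```

```text
10.3 [406.5 299.9 214.5]
[256.5 164.8] [243 156  28  23 255] [404.3 309.1  21. ] tool d [  9.2  -2.3 193.5]
(270, 800, 3)
```

View pics/in2.png

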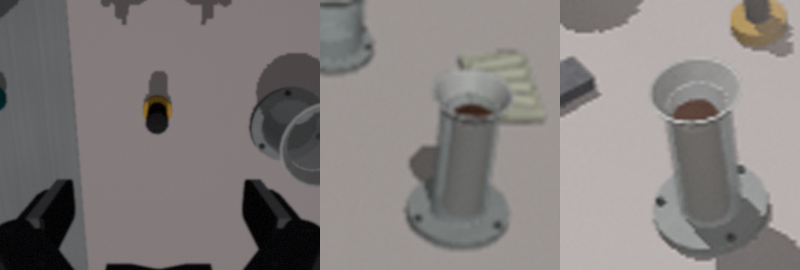

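Short billet is on top of the long one in the narrow tube (brown seen at crop (475,110) and (697,108)). The small plunger's handle top is at wrist (256,181), so it stands at about (404.5,302).

Call:
move_arm(
  steps=[
    [2,-2,40,0,0,0,-1],
    [2,-2,90,0,0,0,-1],
    [2,-2,140,0,0,0,-1],
    [2,-2,165,0,0,0,-1],
    [2,-2,173,0,0,0,-1],
    [2,-2,173,0,0,0,1],
    [2,-2,173,0,0,0,1],
    [2,-2,173,0,0,0,1],
    [2,-2,173,0,0,0,1],
    [2,-2,173,0,0,0,1],
  ],
)

```text
clock: 11.4
ee_pos: [405.2, 302.5, 42.6]
orientation: [2.221, 2.221, 0.004]
contact_force: [-0.3, -0.4, 6.2]
opening: 0.271
grasp_force: 58.4
```

Call:
move_arm(
  steps=[
    [0,0,-50,0,0,0,1],
    [0,0,-100,0,0,0,1],
    [0,0,-150,0,0,0,1],
    [0,0,-190,0,0,0,1],
    [-30,30,-190,0,0,0,1],
    [-60,55,-190,0,0,0,1],
    [-95,85,-190,0,0,0,1],
    [-130,115,-190,0,0,0,1],
    [-160,145,-190,0,0,0,1],
    [-160,145,-190,0,0,0,1],
  ],
)

```text
clock: 12.4
ee_pos: [552.0, 138.5, 230.5]
orientation: [2.226, 2.215, -0.001]
contact_force: [1.2, -0.0, -1.6]
opening: 0.269
grasp_force: 59.2
```

Call:
move_arm(
  steps=[
    [-30,30,0,0,0,0,1],
    [-60,60,0,0,0,0,1],
    [-95,85,0,0,0,0,1],
    [-127,100,0,0,0,0,1],
    [-127,100,0,0,0,0,1],
    [-127,100,0,0,0,0,1],
    [-127,100,0,0,0,0,1],
  ],
)

```text
clock: 13.1
ee_pos: [648.8, 15.9, 231.4]
orientation: [-2.22, -2.222, -0.0]
contact_force: [0.1, 1.1, -0.8]
opening: 0.264
grasp_force: 59.2
```

Run:
```python
from h import *
for n,(x0,y0) in {"side":(250,70),"scene":(130,140)}.items():
    im,K,P=shot(n); c=cv2.resize(im[y0:y0+150,x0:x0+150],None,fx=2.6,fy=2.6,interpolation=cv2.INTER_CUBIC)
    out=c if n=="side" else np.hstack([out,c])
print(arm.observe()["ee_pos"].round(1))
cv2.imwrite("pics/ins3.png",out[:,:,::-1])
```

```text
[648.8  16.3 231.6]
```

View pics/ins3.png

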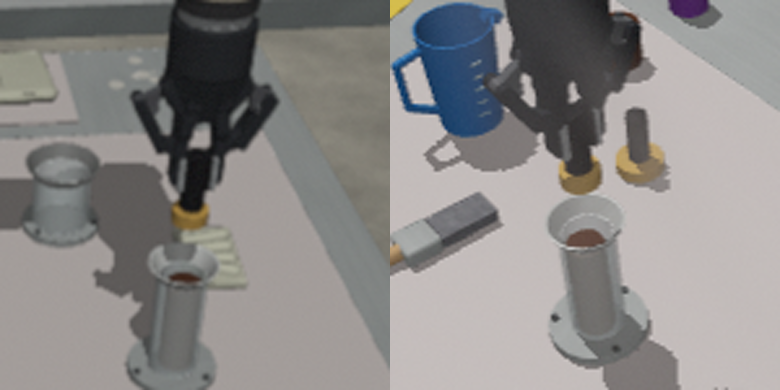

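Plunger disc hangs over the narrow mouth (side crop (190,215) over (182,262)). Lowering.

Call:
move_arm(
  steps=[
    [-1,0,30,0,0,0,1],
    [-1,0,48,0,0,0,1],
    [-1,0,60,0,0,0,1],
    [-1,0,66,0,0,0,1],
    [-1,0,70,0,0,0,1],
    [-1,0,70,0,0,0,1],
  ],
)

```text
clock: 13.8
ee_pos: [649.4, 14.2, 161.4]
orientation: [2.221, 2.222, 0.0]
contact_force: [0.5, 0.2, -0.3]
opening: 0.263
grasp_force: 59.2
```

Call:
move_arm(
  steps=[
    [0,0,1,0,0,0,1],
    [0,0,2,0,0,0,1],
    [0,0,3,0,0,0,1],
    [0,0,4,0,0,0,1],
    [0,0,4,0,0,0,1],
  ],
)

```text
clock: 14.3
ee_pos: [649.6, 13.9, 157.7]
orientation: [2.221, 2.221, 0.001]
contact_force: [-0.9, 0.9, 2.0]
opening: 0.265
grasp_force: 59.6
```

Call:
move_arm(
  steps=[
    [0,0,0,0,0,0,-1],
    [0,0,0,0,0,0,-1],
    [0,0,0,0,0,0,-1],
    [0,0,-20,0,0,0,-1],
    [0,0,-60,0,0,0,-1],
    [0,0,-80,0,0,0,-1],
    [45,-12,-80,0,0,0,-1],
    [90,-26,-80,0,0,0,-1],
    [135,-40,-80,0,0,0,-1],
    [180,-52,-80,0,0,0,-1],
  ],
)

```text
clock: 15.3
ee_pos: [596.5, 195.3, 237.3]
orientation: [2.222, 2.221, 0.0]
contact_force: [0.9, 0.4, -0.6]
opening: 1.002
grasp_force: 0.0
```

Call:
move_arm(
  steps=[
    [45,-13,30,0,0,0,-1],
    [90,-26,50,0,0,0,-1],
    [90,-26,50,0,0,0,-1],
    [90,-26,50,0,0,0,-1],
    [90,-26,50,0,0,0,-1],
  ],
)

```text
clock: 15.8
ee_pos: [571.7, 283.4, 187.7]
orientation: [2.221, 2.221, 0.0]
contact_force: [0.0, -0.1, 0.3]
opening: 0.996
grasp_force: 0.0
```

Run:
```python
from h import *
mouth('wb',96,45,41)
w=cv2.imread('pics/wb.png')[:,:,::-1][60:330,100:420]
for n,(x0,y0) in {"side":(270,130),"scene":(160,185)}.items():
    im,K,P=shot(n); c=cv2.resize(im[y0:y0+90,x0:x0+80],None,fx=3,fy=3,interpolation=cv2.INTER_CUBIC)
    w=np.hstack([w,c])
cv2.imwrite("pics/in3.png",w[:,:,::-1])
```

```text
15.85 [572.1 283.  188.1]
45 [254.5 202.5  52.7] [568.9 277.8  96. ]
45 [253.5 189.5  51.1] [568.1 289.5  96. ]
45 [251.5 195.5  49.9] [566.3 284.1  96. ]
45 [254.5 185.5  54.4] [568.9 293.   96. ]
45 [258.5 188.5  53.3] [572.3 290.4  96. ]
41 [254.5 193.5  48.1] [568.9 285.9  96. ]
41 [254.5 198.5  49.4] [568.9 281.4  96. ]
41 [254.5 179.5  45.8] [568.9 298.3  96. ]
41 [259.5 177.5  44.9] [573.2 300.   96. ]
41 [257.5 190.5  44.9] [571.5 288.6  96. ]
```

View pics/in3.png

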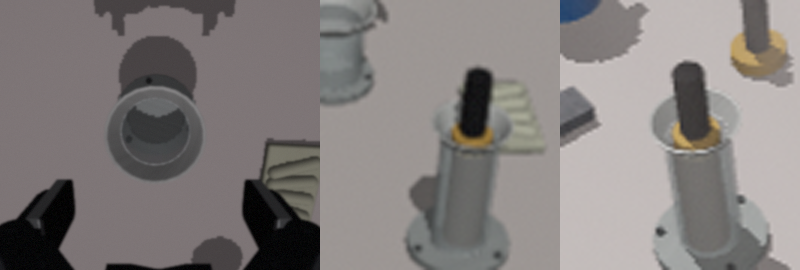

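Small plunger sits upright in the narrow barrel, disc on the wax. The wide mouth ellipse is centred at wrist (255,193), about (569.5,285). Next the fat billet.

Call:
move_arm(
  steps=[
    [-45,-20,0,0,0,0,-1],
    [-90,-40,0,0,0,0,-1],
    [-135,-60,0,0,0,0,-1],
    [-180,-80,0,0,0,0,-1],
    [-225,-100,0,0,0,0,-1],
    [-270,-115,0,0,0,0,-1],
    [-315,-130,0,0,0,0,-1],
    [-360,-140,0,0,0,0,-1],
    [-405,-150,0,0,0,0,-1],
    [-450,-160,0,0,0,0,-1],
  ],
)

```text
clock: 16.95
ee_pos: [410.4, -168.8, 188.3]
orientation: [2.222, 2.218, 0.001]
contact_force: [0.9, 0.6, 0.4]
opening: 0.998
grasp_force: 0.0
```

Call:
move_arm(
  steps=[
    [-45,-10,0,0,0,0,-1],
    [-90,-20,0,0,0,0,-1],
    [-135,-28,0,0,0,0,-1],
    [-147,-32,0,0,0,0,-1],
    [-147,-32,0,0,0,0,-1],
    [-147,-32,0,0,0,0,-1],
  ],
)

```text
clock: 17.55
ee_pos: [378.9, -313.1, 187.5]
orientation: [2.223, 2.22, 0.001]
contact_force: [-0.6, 0.4, -0.7]
opening: 1.001
grasp_force: 0.0
```

```bash
python3 -c "
from h import *
look('fb',*BROWN,61)"
```

```text
17.6 [ 379.2 -312.5  187.5]
[255.7 182. ] [ 230  155   52   54 2121] [ 376.8 -309.    61. ] tool d [  3.5  -2.4 126.5]
```

Call:
move_arm(
  steps=[
    [3,-2,40,0,0,0,-1],
    [3,-2,90,0,0,0,-1],
    [3,-2,135,0,0,0,-1],
    [3,-2,155,0,0,0,-1],
    [3,-2,163,0,0,0,-1],
    [3,-2,163,0,0,0,1],
    [3,-2,163,0,0,0,1],
    [3,-2,163,0,0,0,1],
    [3,-2,163,0,0,0,1],
    [3,-2,163,0,0,0,1],
  ],
)

```text
clock: 18.6
ee_pos: [378.7, -310.9, 26.3]
orientation: [2.219, 2.219, 0.001]
contact_force: [0.4, 1.8, 6.6]
opening: 0.618
grasp_force: 63.0
```

Call:
move_arm(
  steps=[
    [0,0,-45,0,0,0,1],
    [0,0,-90,0,0,0,1],
    [0,0,-135,0,0,0,1],
    [0,0,-165,0,0,0,1],
    [45,10,-165,0,0,0,1],
    [90,20,-165,0,0,0,1],
    [135,30,-165,0,0,0,1],
    [180,45,-165,0,0,0,1],
    [225,60,-165,0,0,0,1],
    [270,75,-165,0,0,0,1],
  ],
)

```text
clock: 19.6
ee_pos: [452.7, -38.3, 190.2]
orientation: [2.221, 2.22, 0.002]
contact_force: [0.9, -0.1, -1.6]
opening: 0.618
grasp_force: 63.4
```

Call:
move_arm(
  steps=[
    [47,15,0,0,0,0,1],
    [94,30,0,0,0,0,1],
    [140,45,0,0,0,0,1],
    [186,60,0,0,0,0,1],
    [230,78,0,0,0,0,1],
    [275,98,0,0,0,0,1],
    [310,112,0,0,0,0,1],
    [325,118,0,0,0,0,1],
    [325,118,0,0,0,0,1],
    [325,118,0,0,0,0,1],
  ],
)

```text
clock: 20.6
ee_pos: [570.2, 284.8, 189.3]
orientation: [2.221, 2.222, -0.001]
contact_force: [0.6, -1.2, -0.8]
opening: 0.614
grasp_force: 63.4
```

Run:
```python
from h import *
for n,(x0,y0) in {"side":(200,50),"scene":(240,190)}.items():
    im,K,P=shot(n); c=cv2.resize(im[y0:y0+150,x0:x0+150],None,fx=2.6,fy=2.6,interpolation=cv2.INTER_CUBIC)
    out=c if n=="side" else np.hstack([out,c])
print(arm.observe()["ee_pos"].round(1))
cv2.imwrite("pics/ins4.png",out[:,:,::-1])
```

```text
[570.1 284.  189.7]
```

View pics/ins4.png

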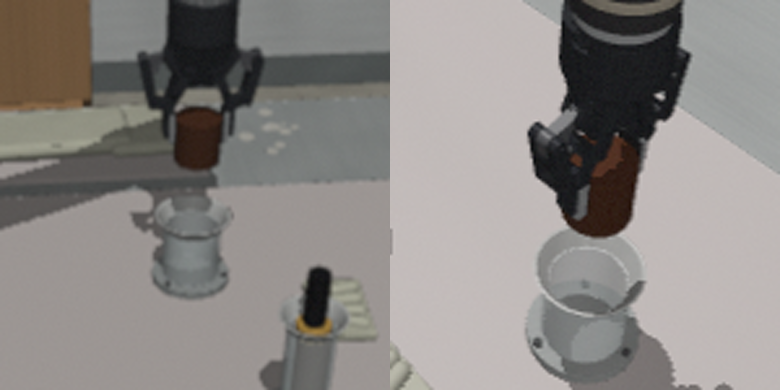

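Fat billet is on the axis of the wide barrel in both views (side crop (198,140) over (194,215); scene crop (602,190) over (590,270)). Lowering.

Call:
move_arm(
  steps=[
    [0,0,40,0,0,0,1],
    [0,0,70,0,0,0,1],
    [0,0,85,0,0,0,1],
    [0,0,95,0,0,0,1],
    [0,0,95,0,0,0,1],
    [0,0,95,0,0,0,1],
  ],
)

```text
clock: 21.3
ee_pos: [570.8, 284.6, 95.4]
orientation: [2.222, 2.22, 0.002]
contact_force: [-0.0, 0.1, -0.4]
opening: 0.618
grasp_force: 63.4
```

Call:
move_arm(
  steps=[
    [0,0,0,0,0,0,-1],
    [0,0,0,0,0,0,-1],
    [0,0,0,0,0,0,-1],
    [0,0,-30,0,0,0,-1],
    [0,0,-75,0,0,0,-1],
    [0,0,-115,0,0,0,-1],
    [-45,-12,-120,0,0,0,-1],
    [-90,-24,-120,0,0,0,-1],
    [-135,-36,-120,0,0,0,-1],
    [-180,-48,-120,0,0,0,-1],
  ],
)

```text
clock: 22.3
ee_pos: [521.8, 103.6, 214.8]
orientation: [2.22, 2.222, 0.002]
contact_force: [0.3, -0.4, -0.3]
opening: 1.003
grasp_force: 0.0
```

Call:
move_arm(
  steps=[
    [-45,-10,0,0,0,0,-1],
    [-90,-20,0,0,0,0,-1],
    [-135,-28,0,0,0,0,-1],
    [-180,-35,0,0,0,0,-1],
    [-225,-40,0,0,0,0,-1],
    [-243,-40,0,0,0,0,-1],
    [-243,-40,0,0,0,0,-1],
    [-243,-40,0,0,0,0,-1],
  ],
)

```text
clock: 23.1
ee_pos: [482.3, -138.0, 214.4]
orientation: [2.222, 2.22, 0.001]
contact_force: [-0.6, 0.2, 0.3]
opening: 0.999
grasp_force: 0.0
```

Run:
```python
from h import *
look('lp',*BRASS,21,60)
w=cv2.imread('pics/lp.png')[:,:,::-1][60:330,100:420]
for n,(x0,y0) in {"side":(230,100),"scene":(275,245)}.items():
    im,K,P=shot(n); c=cv2.resize(im[y0:y0+90,x0:x0+80],None,fx=3,fy=3,interpolation=cv2.INTER_CUBIC)
    w=np.hstack([w,c])
cv2.imwrite("pics/in4.png",w[:,:,::-1])
```

```text
23.15 [ 482.4 -137.5  214.4]
[494.   10.1] [476   0  36  22 485] [727.9  33.3  21. ] tool d [170.6 245.5 193.5]
[256.7 167.8] [236 151  43  40 923] [ 480.8 -133.    21. ] tool d [  4.4  -1.6 193.4]
[491.5 213.6] [469 207  43  14 499] [ 776.6 -191.8   21. ] tool d [-54.5 294.1 193.4]
```

View pics/in4.png

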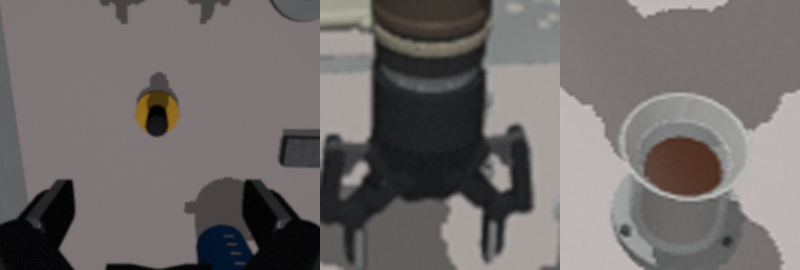

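Fat billet is level in the wide barrel (scene crop (683,165)). The large plunger's disc centre is at wrist (257,172), about (481.5,-137.5).

Call:
move_arm(
  steps=[
    [0,-1,40,0,0,0,-1],
    [0,-1,90,0,0,0,-1],
    [0,-1,140,0,0,0,-1],
    [0,-1,165,0,0,0,-1],
    [0,-1,172,0,0,0,-1],
    [0,-1,172,0,0,0,1],
    [0,-1,172,0,0,0,1],
    [0,-1,172,0,0,0,1],
    [0,-1,172,0,0,0,1],
    [0,-1,172,0,0,0,1],
  ],
)

```text
clock: 24.25
ee_pos: [482.2, -138.3, 43.5]
orientation: [2.22, 2.22, 0.002]
contact_force: [-0.3, 0.9, 4.6]
opening: 0.264
grasp_force: 58.3
```

Call:
move_arm(
  steps=[
    [0,0,-45,0,0,0,1],
    [0,0,-90,0,0,0,1],
    [0,0,-130,0,0,0,1],
    [45,10,-140,0,0,0,1],
    [90,20,-140,0,0,0,1],
    [135,30,-140,0,0,0,1],
    [180,37,-140,0,0,0,1],
    [225,45,-140,0,0,0,1],
    [270,55,-140,0,0,0,1],
    [315,65,-140,0,0,0,1],
  ],
)

```text
clock: 25.25
ee_pos: [546.3, 178.8, 182.4]
orientation: [2.221, 2.221, 0.0]
contact_force: [0.9, -0.4, -1.1]
opening: 0.267
grasp_force: 59.4
```

Call:
move_arm(
  steps=[
    [45,10,0,0,0,0,1],
    [85,20,0,0,0,0,1],
    [107,24,0,0,0,0,1],
    [107,24,0,0,0,0,1],
    [107,24,0,0,0,0,1],
    [107,24,20,0,0,0,1],
    [107,24,45,0,0,0,1],
    [107,24,62,0,0,0,1],
    [107,24,70,0,0,0,1],
    [107,24,70,0,0,0,1],
  ],
)

```text
clock: 26.25
ee_pos: [569.7, 282.5, 111.4]
orientation: [-2.223, -2.22, 0.003]
contact_force: [-0.7, 0.3, -1.5]
opening: 0.269
grasp_force: 59.4
```

Call:
move_arm(
  steps=[
    [1,0,1,0,0,0,1],
    [1,0,2,0,0,0,1],
    [1,0,3,0,0,0,1],
    [1,0,4,0,0,0,1],
    [1,0,4,0,0,0,1],
  ],
)

```text
clock: 26.75
ee_pos: [570.6, 285.1, 108.7]
orientation: [2.221, 2.221, 0.001]
contact_force: [0.2, 0.2, 0.6]
opening: 0.264
grasp_force: 59.5
```

Call:
move_arm(
  steps=[
    [0,0,1,0,0,0,1],
    [0,0,1,0,0,0,1],
    [0,0,1,0,0,0,-1],
    [0,0,1,0,0,0,-1],
    [0,0,1,0,0,0,-1],
    [0,0,-20,0,0,0,-1],
    [0,0,-60,0,0,0,-1],
    [0,0,-105,0,0,0,-1],
    [-40,-30,-120,0,0,0,-1],
    [-80,-60,-120,0,0,0,-1],
  ],
)

```text
clock: 27.75
ee_pos: [513.0, 207.2, 230.6]
orientation: [2.218, 2.222, 0.007]
contact_force: [0.6, -0.2, 1.2]
opening: 1.0
grasp_force: 0.0
```

Call:
move_arm(
  steps=[
    [-30,-30,0,0,0,0,-1],
    [-60,-60,0,0,0,0,-1],
    [-90,-90,0,0,0,0,-1],
    [-90,-90,0,0,0,0,-1],
  ],
)

```text
clock: 28.15
ee_pos: [418.2, 114.1, 228.8]
orientation: [2.224, 2.219, -0.001]
contact_force: [0.5, 0.4, 0.6]
opening: 0.998
grasp_force: 0.0
```

Run:
```python
from h import *
a=shot("side")[0][90:310,180:440]; b=shot("scene")[0][100:360,90:380]
out=np.hstack([cv2.resize(a,(390,330),interpolation=cv2.INTER_CUBIC),cv2.resize(b,(400,330),interpolation=cv2.INTER_CUBIC)])
cv2.imwrite("pics/fin.png",out[:,:,::-1])
```

```text
(no output)
```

View pics/fin.png

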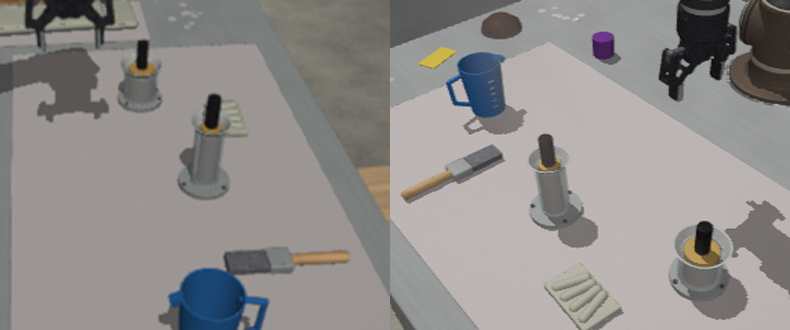

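Both plungers stand upright in their barrels (fin.png: narrow at (212,115) and (547,155), wide at (142,58) and (704,240)). The jug, brush and cast are where they were, so I'm handing in.

```bash
python3 -c "
from cell import arm
print(arm.close_job())"
```

```text
the job is handed in; nothing more can be done
None
```

The job is handed in: the long then the short slim billet are in the narrow barrel and the fat billet is in the wide one, each closed by its own plunger upright on the wax, with the jug, brush and cast untouched (about 28 s of the 144 s used).

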